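# Nip down the tube turret in line with the reader and load the tube

### The job

Screw the mixer's six-cup tube turret down, clockwise, until you feel its hidden rubber washer nip, and on from there only to the first position where a cup stands straight in front of the reader's eye; one cup further would crush the washer. Then take the capped tube from the rack, stand it fully home in the cup at the reader and let go, leaving the other things on the bench alone.

Things in the scene. Friction and masses are not known exactly. Their poses are not given: they have to be found in the camera images.
- mixer: blue bench mixer, 150 x 150 mm and 74 mm high, fixed to the bench; origin under its centre, z up, x points to the grey reader post (18 x 36 mm in plan, its top 128 mm above the bench, its inner face 85 mm from the centre), whose dark eye looks back at the turret. The turret's screw axis is the vertical through the origin
- read_spot (a point): the spot in front of the reader's eye, 60 mm from the screw axis along the mixer's x, 118 mm above the bench: a cup is in line when its axis passes within 4 mm of this vertical
- turret: the tube turret: black disc, diameter 156 mm, 6 mm thick, with six open cups on a circle of radius 60 mm, 60 degrees apart, and a grey ribbed knob in the middle. Origin on the screw axis at the disc's underside (about 102 mm above the bench at the start), z up, x through cup0. Right-hand screw: clockwise from above lowers it 8 mm a turn; it stays where left. It starts loose; about 0.85 kg
- knob (a point): middle of the ribbed knob (diameter 48 mm, 34 mm high) by which the turret is turned, on the screw axis 69 mm above the turret's origin. The knob's underside is 52 mm above the turret's origin, the cup rims 40 mm. Free running takes about 0.2 N m; once the washer is touched the torque climbs by about 0.4 N m per rad. At most about 5.3 rad in all. Pressing down on it adds a little squeeze
- cup0 (a point): centre of the inner floor of cup 0, 9 mm above the turret's origin; aluminium cup, outer diameter 29 mm, inner 23 mm, 31 mm deep inside (cups are numbered anticlockwise from above)
- cup1 (a point): centre of the inner floor of cup 1, 9 mm above the turret's origin; aluminium cup, outer diameter 29 mm, inner 23 mm, 31 mm deep inside
- cup2 (a point): centre of the inner floor of cup 2, 9 mm above the turret's origin; aluminium cup, outer diameter 29 mm, inner 23 mm, 31 mm deep inside
- cup3 (a point): centre of the inner floor of cup 3, 9 mm above the turret's origin; aluminium cup, outer diameter 29 mm, inner 23 mm, 31 mm deep inside
- cup4 (a point): centre of the inner floor of cup 4, 9 mm above the turret's origin; aluminium cup, outer diameter 29 mm, inner 23 mm, 31 mm deep inside
- cup5 (a point): centre of the inner floor of cup 5, 9 mm above the turret's origin; aluminium cup, outer diameter 29 mm, inner 23 mm, 31 mm deep inside
- seat: fixed seat under the turret, hidden by it, holding the springy washer; origin 85 mm above the bench on the screw axis. Its pose tells nothing of the washer's thickness, which differs and is unseen. Each newton of squeeze (about 17 N per rad) adds 0.02 to 0.03 N m of torque; right is 0.5 to 27 N. If a cup comes in line at less than 0.1 N m above free running, it is not yet nipped: go on to the next cup
- rack: yellow tube rack, 65 x 150 mm and 45 mm high, fixed, with three holes of diameter 21 mm along its y, 48 mm apart; origin under its centre, z up
- tube: pale plastic tube with a blue cap, standing in the rack's middle hole, 36 mm deep (foot 9 mm above the bench), about 25 g; origin at the centre of its foot, z along it to the cap. Body diameter 16 mm up to 86 mm, cap diameter 21 mm from 86 to 104 mm
- tip_box: blue pipette-tip box, 120 x 85 x 53 mm, loose, to be left alone; origin under its centre
- reagent: amber reagent bottle, diameter 56 mm, 120 mm tall, loose, to be left alone; origin under its centre
- jar: white jar, diameter 48 mm, 55 mm tall, loose, to be left alone; origin under its centre
There are look-alikes about, which are no part of the job. There is more than one size of the tube; the one meant has the size given above.

How it is judged:
On the way, in this order (a step that is already met when the one before it is completed fails the run):
1. the washer is nipped and a cup is in line with the reader's eye (contact force between turret and seat between 0.5 and 27 N and horizontal distance between any of cup0, cup1, cup2, cup3, cup4, cup5 and read_spot below 0.0045 m), for 0.3 s.
2. the tube stands home in the cup at the reader (contact force between turret and seat between 0.5 and 27 N and ((horizontal distance between cup0 and read_spot below 0.0045 m and distance between tube and cup0 below 0.006 m) or (horizontal distance between cup1 and read_spot below 0.0045 m and distance between tube and cup1 below 0.006 m) or (horizontal distance between cup2 and read_spot below 0.0045 m and distance between tube and cup2 below 0.006 m) or (horizontal distance between cup3 and read_spot below 0.0045 m and distance between tube and cup3 below 0.006 m) or (horizontal distance between cup4 and read_spot below 0.0045 m and distance between tube and cup4 below 0.006 m) or (horizontal distance between cup5 and read_spot below 0.0045 m and distance between tube and cup5 below 0.006 m)) and angle between tube's own z axis and vertical below 0.2 rad and linear speed of tube below 0.02 m/s), for 0.2 s.
At the end, for the whole second after the job is handed in: The washer is squeezed with 0.5 to 27 N, one cup's axis is within 4.5 mm of the reading spot, and the tube's foot is within 6 mm of the centre of that cup's floor, the tube within 0.2 rad of upright, at rest and released (all of step 2); the robot touches nothing.
It fails at once if the washer is crushed (over 38 N) (contact force between turret and seat above 38 N).
It fails at once if the tip box, bottle or jar is shifted by more than 20 mm (distance of any of tip_box, reagent, jar from where it was at the start of the episode above 0.02 m).
It also fails if it takes over 72 s, if anything falls off the work surface, if the arm or the gripper's body presses on something with over 40 N, if the wrist force passes 120 N, or if a joint passes its speed limit or range.

### The arm

A 6-joint arm with a two-finger parallel gripper is mounted at the origin on the work surface. World frame = base frame: x ahead of the robot, y to its left, z up, the work surface at z = 0. Lengths are in m, angles in rad, forces in N, time in s.
With the tool pointing down it reaches from about 0.375 to 0.75 m from the base axis. Payload 9 kg.
Tool frame: the origin (TCP) lies midway between the tips of the shut fingers; the grasp point (between the pads) lies 19 mm behind it; z points along the fingers, x is the direction in which the jaws open and shut, and the axes are right-handed (so a half turn about z gives the same grasp; the last joint's range is limited). The gripper opens to 85 mm and grips with 20 to 120 N. Pads are 22 mm wide; open, the fingers measure 114 mm over their backs; the gripper's body (76 mm by 85 mm) begins 54 mm behind the grasp point. The pads swing forward as they close: fully open they stand 13 mm farther back than shut.
Start: joints at [0.937, 0.104, 0.097, 1.564, 0, 1.353], TCP at [0.242, 0.549, 0.231] pointing down, gripper open.
Joint ranges: [-2.99, 2.99], [-0.84, 1.86], [-1.1, 1.16], [-1.84, 2.11], [-1.51, 1.56], [-3.14, 3.14]. Speed limits (rad/s): [2.22, 2.22, 2.57, 3.14, 3.14, 3.14].

### API

Orientations are given as a unit quaternion [w, x, y, z].
In Python, from plant import env, gripper_to, kinematics, get_image, get_calibration, sensors gives the robot as it stands. Calls block until the motion is done:
- env.move_pose(position, orientation): joint-space move of the TCP to a pose.
- env.line_to(position, ori=None, rate=0.15, stop_force=None): straight line of the TCP; ori=None keeps the orientation; rate is the mean speed in m/s. With stop_force (N) it stops when the force on the tool has changed by that much, and returns True; else False.
- env.set_joints(angles): joint-space move.
- gripper_to(opening, f_grip=None): finger opening in m; f_grip is the grip in N (None keeps the last); returns when the fingers have stopped.
- env.wait(seconds).
- kinematics.solve_ik(position, orientation): joint angles nearest the present ones, or None.
- get_image(name): name is "scene" or "top" or "wrist"; returns the picture (420x560x3 uint8, red, green, blue); there is no depth.
- get_calibration(name): a dict with "intrinsics" (3x3 intrinsics, pixels), "k1" (the pictures are not rectified: a ray, as slopes to the right and down, at radius r is drawn at 1 + k1 r^2 times it, then the intrinsics apply), "R" (3x3) and "t" (3): a world point X has camera coordinates R X + t; the wrist camera has in their place "tool_from_camera" (4x4, takes a point from camera to tool coordinates, whose origin is the TCP and whose axes are the tool frame's). Camera axes: x right, y down, z forward; pixel columns grow to the right and rows downward; lengths in m; the calibration is good to about 2 mm. A picture is of the moment at which its call begins: read the wrist's pose just before it. get_calibration takes no time and is no camera call.
A pose or a line that the arm cannot do raises env.Unreachable and nothing moves.
- env.finish_job(): hands the job in, once; it reports no verdict.
Readings, each from a call of its own:
- sensors.read_time_s(): time.
- sensors.read_qpos(): joint angles.
- sensors.read_qvel(): joint speeds.
- sensors.read_effort(): joint torques, N m.
- sensors.read_tcp_pos(): TCP position.
- sensors.read_tool_rot(): TCP orientation.
- sensors.read_force(): force on the tool from outside, world axes, zero at the start.
- sensors.read_moment(): the same for the moment, N m.
- sensors.read_grip_width(): finger opening in m.
Only numpy, scipy, OpenCV 4.12 (cv2) and the standard library are available. Lean on these libraries where they do the work, as an engineer would, in place of code of your own. Each camera call takes 0.05 s, during which the arm holds its last target.

## Working session

There is one attempt and no reset: what is moved stays moved. The work goes in short steps, each a Python script; the robot and the scene stay as the last script left them, time stands still between calls to the robot, and variables do not carry over. Pictures are saved under pics/ and viewed, and the job is handed in when it is done.

```bash
ls; mkdir -p pics
python3 - <<'E'
from plant import env, gripper_to, kinematics, get_image, get_calibration, sensors
import cv2
for n in ["scene","top","wrist"]:
    im=get_image(n); cv2.imwrite(f"pics/{n}0.png",im[:,:,::-1]); print(n,get_calibration(n))
print(sensors.read_time_s(),sensors.read_tcp_pos(),sensors.read_tool_rot())
E
```

```text
pics
scene {'intrinsics': array([[543.28960259,   0.        , 286.89420111],
       [  0.        , 543.28960259, 206.23697937],
       [  0.        ,   0.        ,   1.        ]]), 'k1': -0.10442261836957449, 'R': array([[-0.3924038 ,  0.9197475 ,  0.00915437],
       [ 0.48951696,  0.21725435, -0.84449612],
       [-0.77871202, -0.32690226, -0.53548343]]), 't': array([ 0.2497994 , -0.17260725,  1.62447898])}
top {'intrinsics': array([[545.36223928,   0.        , 284.46237362],
       [  0.        , 545.36223928, 204.10964272],
       [  0.        ,   0.        ,   1.        ]]), 'k1': -0.21712173118533432, 'R': array([[-0.01799307, -0.99982829, -0.00443235],
       [-0.99214395,  0.01840334, -0.12374046],
       [ 0.12380078,  0.00217106, -0.99230472]]), 't': array([-0.00786353,  0.59296059,  1.23101169])}
wrist {'intrinsics': array([[354.86845419,   0.        , 281.70176539],
       [  0.        , 354.86845419, 206.73940945],
       [  0.        ,   0.        ,   1.        ]]), 'k1': -0.036844607775881624, 'tool_from_camera': array([[ 9.99999344e-01, -6.85271016e-04,  9.18350814e-04,
        -4.28917040e-04],
       [ 3.73645949e-04,  9.52667993e-01,  3.04012427e-01,
        -7.67314039e-02],
       [-1.08321433e-03, -3.04011884e-01,  9.52667624e-01,
        -1.42720626e-01],
       [ 0.00000000e+00,  0.00000000e+00,  0.00000000e+00,
         1.00000000e+00]])}
0.15 [0.24221381 0.5486769  0.23072437] [ 1.73023465e-04  8.37840023e-01  5.45915611e-01 -4.59933842e-04]
```

View pics/scene0.png

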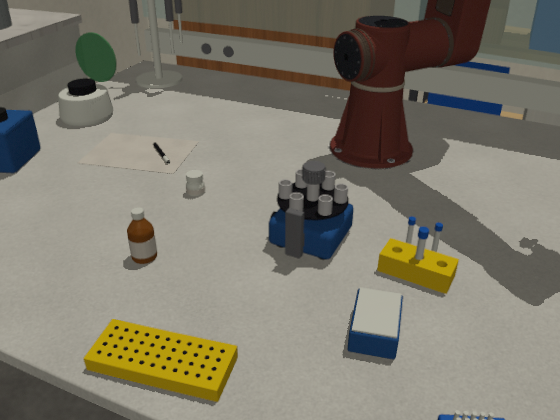

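View pics/top0.png

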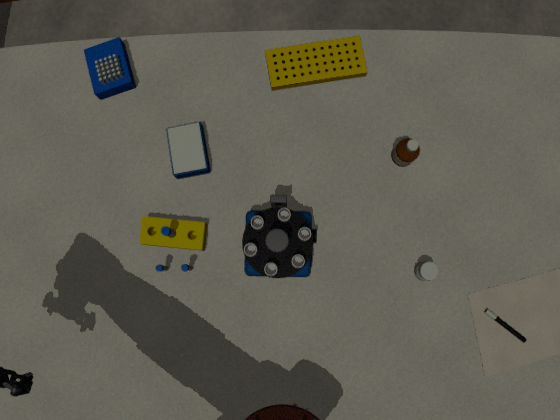

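View pics/wrist0.png

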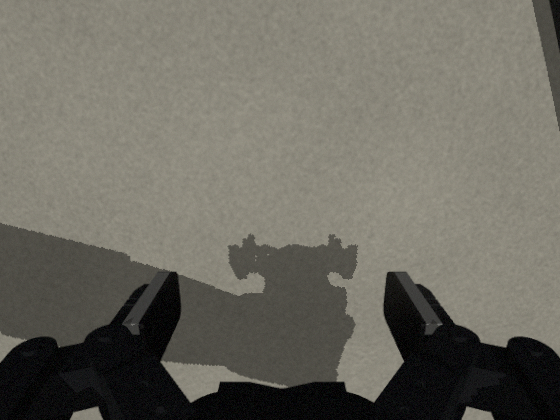

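```bash
cat > h.py <<'E'
import numpy as np, cv2
from plant import env, gripper_to, kinematics, get_image, get_calibration, sensors
def dist(x):
    return x
def proj(n,X):
    c=get_calibration(n); p=np.atleast_2d(X)@c['R'].T+c['t']; s=p[:,:2]/p[:,2:]
    s=s*(1+c['k1']*(s**2).sum(1,keepdims=True)); K=c['intrinsics']
    return s*[K[0,0],K[1,1]]+K[:2,2]
def ray(n,uv,pose=None):
    c=get_calibration(n); K=c['intrinsics']
    s=cv2.undistortPoints(np.array(uv,float).reshape(-1,1,2),K,np.array([c['k1'],0,0,0,0.]))[:,0]
    d=np.c_[s,np.ones(len(s))]
    if n=='wrist':
        p,q=pose; T=c['tool_from_camera']; R=rot(q)@T[:3,:3]; o=rot(q)@T[:3,3]+p
        return o,d@R.T
    return -c['R'].T@c['t'],d@c['R']
def rot(q):
    from scipy.spatial.transform import Rotation as Ro
    return Ro.from_quat([q[1],q[2],q[3],q[0]]).as_matrix()
def at(n,uv,z,pose=None):
    o,d=ray(n,uv,pose); return o+d*((z-o[2])/d[:,2])[:,None]
def pose(): return np.array(sensors.read_tcp_pos()),np.array(sensors.read_tool_rot())
def down(a):
    "tool z down, tool x at angle a in world xy"
    return np.array([0,np.cos(a/2),np.sin(a/2),0])
E
python3 - <<'E'
from h import *
a=cv2.imread('pics/top0.png'); cv2.imwrite('pics/c1.png',cv2.resize(a[180:290,130:330],(800,440),interpolation=3))
a=cv2.imread('pics/scene0.png'); cv2.imwrite('pics/c2.png',cv2.resize(a[150:300,260:470],(798,570),interpolation=3))
print(rot(down(0.3)))
E
```

```text
[[ 0.95533649  0.29552021  0.        ]
 [ 0.29552021 -0.95533649  0.        ]
 [ 0.          0.         -1.        ]]
```

View pics/c1.png

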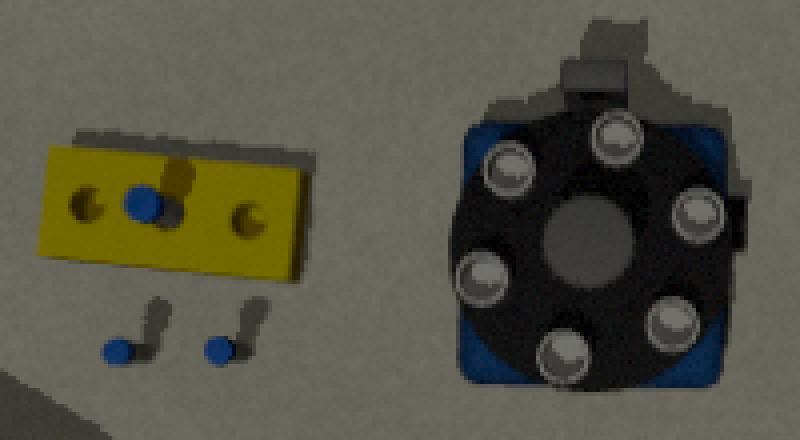

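View pics/c2.png

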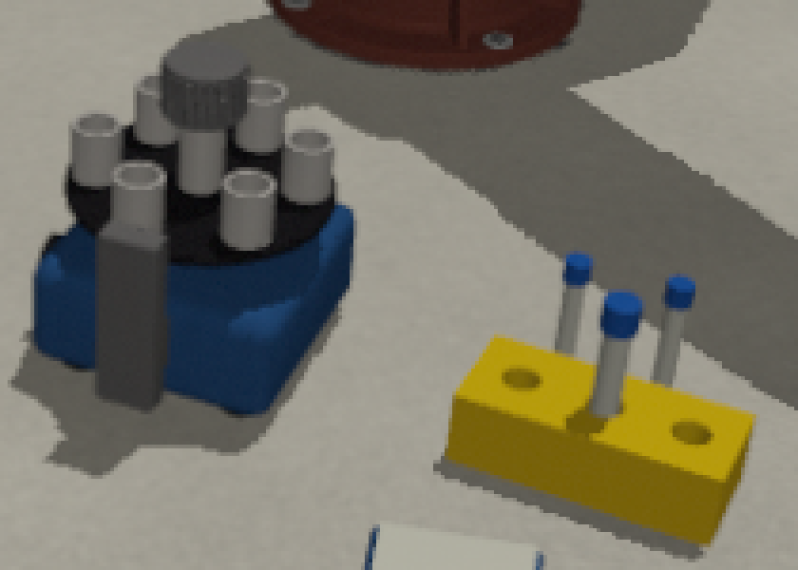

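Run:
```python
from h import *
f=lambda l:[(130+u/4-.375,180+v/4-.375) for u,v in l]
k=at('top',f([(589,242)]),.188); print('knob',k)
c=at('top',f([(508,167),(616,137),(698,214),(672,323),(563,357),(483,277)]),.142)
print(c.mean(0)); d=c[:,:2]-c.mean(0)[:2]; print(np.hypot(*d.T),np.degrees(np.arctan2(d[:,1],d[:,0])))
p=at('top',f([(563,60),(628,60),(563,93),(628,93)]),.128);print(p)
pc=p.mean(0)-c.mean(0);print('post',pc,np.degrees(np.arctan2(pc[1],pc[0])))
print('cap',at('top',f([(144,204),(118,352),(219,351)]),.113), )
r=at('top',f([(52,147),(312,168),(296,282),(40,257)]),.045);print('rack',r,r.mean(0))
s=lambda l:[(260+u/3.8,150+v/3.8) for u,v in l]
print('scene cap',at('scene',s([(621,300)]),.113))
print('scene knob',at('scene',s([(206,60)]),.188))
print('scene posttop',at('scene',s([(133,240)]),.128))
```

```text
knob [[ 0.50044772 -0.00229357  0.188     ]]
[ 0.50119836 -0.00196849  0.142     ]
[0.06036607 0.05938658 0.05958577 0.0595314  0.06043561 0.05892653] [  45.19339293  -14.4312138   -74.7158798  -134.37718673  165.44967972
  105.38012092]
[[ 0.60256356  0.01118066  0.128     ]
 [ 0.60190644 -0.02393862  0.128     ]
 [ 0.58458861  0.01144468  0.128     ]
 [ 0.58393772 -0.02360613  0.128     ]]
post [ 0.09205072 -0.00426136 -0.014     ] -2.650538720176113
cap [[0.52935681 0.24324772 0.113     ]
 [0.44834057 0.25771434 0.113     ]
 [0.448481   0.20149028 0.113     ]]
rack [[0.56891875 0.31386403 0.045     ]
 [0.5541823  0.15966998 0.045     ]
 [0.4884334  0.16923573 0.045     ]
 [0.50456553 0.3205152  0.045     ]] [0.529025   0.24082124 0.045     ]
scene cap [[0.52963828 0.24776597 0.113     ]]
scene knob [[0.50340889 0.00317606 0.188     ]]
scene posttop [[0.60116969 0.00125517 0.128     ]]
```

Run:
```python
from h import *
for a in np.arange(-3.1,3.2,.5):
    q=kinematics.solve_ik([.501,-.001,.30],down(a)); print(round(a,2),None if q is None else np.round(q,2))
p,q=pose(); R=rot(q); print(np.arctan2(R[1,0],R[0,0]))
```

```text
-3.1 [-0.26 -0.17 -0.04  1.7   0.   -1.88]
-2.6 [-0.26 -0.17 -0.04  1.7   0.   -2.38]
-2.1 [-0.26 -0.17 -0.04  1.7   0.   -2.88]
-1.6 [-0.26 -0.17 -0.04  1.7   0.    2.91]
-1.1 [-0.26 -0.17 -0.04  1.7   0.    2.41]
-0.6 [-0.26 -0.17 -0.04  1.7   0.    1.91]
-0.1 [-0.26 -0.17 -0.04  1.7   0.    1.41]
0.4 [-0.26 -0.17 -0.04  1.7   0.    0.91]
0.9 [-0.26 -0.17 -0.04  1.7   0.    0.41]
1.4 [-0.26 -0.17 -0.04  1.7   0.   -0.09]
1.9 [-0.26 -0.17 -0.04  1.7   0.   -0.59]
2.4 [-0.26 -0.17 -0.04  1.7   0.   -1.09]
2.9 [-0.26 -0.17 -0.04  1.7   0.   -1.59]
1.1549633565947657
```

Run:
```python
from h import *
a=1.31+2.6; y=np.array([np.sin(a),-np.cos(a)])
P=np.r_[np.array([.501,-.001])-.035*y,.36]
q=kinematics.solve_ik(P,down(a));print(q)
if q[5]>0: print('bad',q)
else:
    env.set_joints(q); print(sensors.read_time_s()); print(pose()); np.savez('w1.npz',p=pose()[0],q=pose()[1])
    cv2.imwrite('pics/w1.png',get_image('wrist')[:,:,::-1]); print(sensors.read_time_s(),sensors.read_force(),sensors.read_moment())
```

```text
[-0.29873045 -0.04794926  0.18049376  1.79923935  0.         -2.63793412]
3.475
(array([ 0.52532242, -0.02590092,  0.35996043]), array([-2.84408710e-05, -3.74888720e-01,  9.27069817e-01,  4.06779673e-05]))
3.525 [-0.88872411 -0.11141618  0.31385814] [-0.01434411 -0.02278337  0.02119106]
```

View pics/w1.png

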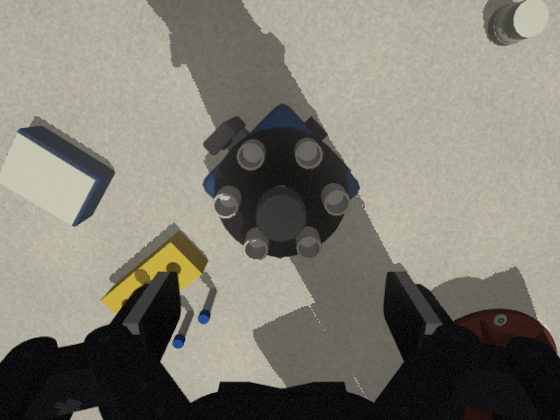

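Run:
```python
from h import *
a=cv2.imread('pics/w1.png')[90:270,180:380]; a=np.clip(255*(a/255.)**.5,0,255).astype(np.uint8)
cv2.imwrite('pics/w1c.png',cv2.resize(a,(660,594),interpolation=3))
```

```text
(no output)
```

View pics/w1c.png

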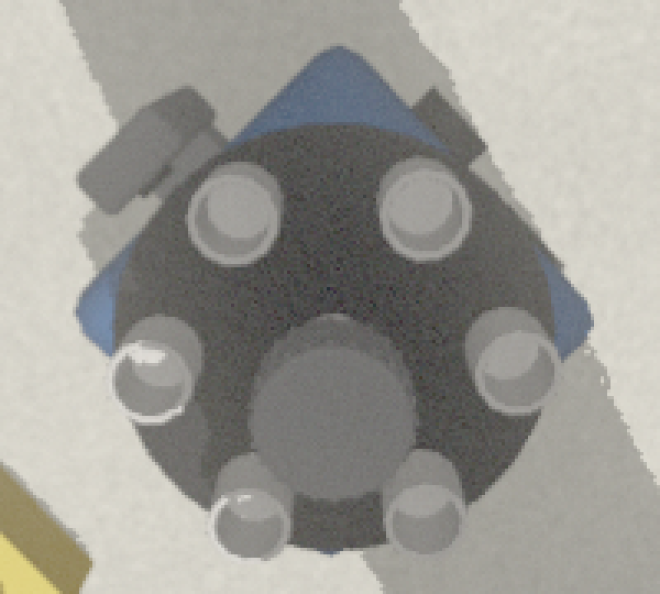

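Run:
```python
from h import *
w=np.load('w1.npz'); P=(w['p'],w['q'])
f=lambda l:[(180+(u+.5)/3.3-.5,90+(v+.5)/3.3-.5) for u,v in l]
A=lambda l,z: at('wrist',f(l),z,P)
print('knob',A([(332,422)],.188))
c=A([(234,218),(425,214),(515,372),(425,516),(250,520),(152,381)],.142)
m=c.mean(0);d=c-m;print(m,np.hypot(d[:,0],d[:,1]),np.degrees(np.arctan2(d[:,1],d[:,0])))
b=A([(78,310),(592,320),(338,45)],.074);print(b, b[:2].mean(0)); e=b[0]-b[1];print(np.hypot(*e[:2]),np.degrees(np.arctan2(e[1],e[0])))
b=A([(78,310),(592,320),(338,45)],.0);print('z0',b, b[:2].mean(0)); e=b[0]-b[1];print(np.hypot(*e[:2]),np.degrees(np.arctan2(e[1],e[0])))
p=A([(78,180),(180,88),(110,212),(150,175)],.128);print(p);
for i,j in((0,1),(2,3)):
  e=p[i]-p[j];print(np.hypot(*e[:2]),np.degrees(np.arctan2(e[1],e[0])))
```

```text
knob [[ 0.50411404 -0.00148912  0.188     ]]
[ 0.50392754 -0.00167491  0.142     ] [0.05923343 0.05910802 0.05852607 0.05845054 0.05844181 0.05872099] [ -14.71335448  -74.63036331 -135.21379138  165.6561579   105.28173909
   46.24150295]
[[ 0.57644409  0.06234881  0.074     ]
 [ 0.43412752 -0.06979094  0.074     ]
 [ 0.57272099 -0.0749493   0.074     ]] [ 0.5052858  -0.00372106  0.074     ]
0.1942032921002531 42.87644739625157
z0 [[ 0.57574873  0.08741249  0.        ]
 [ 0.40886469 -0.06753794  0.        ]
 [ 0.57138293 -0.07358676  0.        ]] [0.49230671 0.00993728 0.        ]
0.22772773003434058 42.87644739625157
[[ 0.60458878  0.0114189   0.128     ]
 [ 0.60015043 -0.03248984  0.128     ]
 [ 0.59050965  0.01209684  0.128     ]
 [ 0.58904538 -0.00572684  0.128     ]]
0.04413249261615006 84.22808336187295
0.01788372527804851 85.30351859328546
```

Run:
```python
from h import *
C=np.array([.5028,-.0016]); a0=1.31+2.6
q=kinematics.solve_ik(np.r_[C,.25],down(a0)); assert q[5]<0
env.line_to(np.r_[C,.25],down(a0),rate=.2)
print(sensors.read_qpos(), sensors.read_time_s())
print(env.line_to(np.r_[C,.148],rate=.1,stop_force=8),sensors.read_time_s())
f0=np.array(sensors.read_force());m0=np.array(sensors.read_moment());print(f0,m0)
np.savez('base.npz',f=f0,m=m0)
gripper_to(.044,60); print(sensors.read_grip_width(),sensors.read_time_s())
print(sensors.read_force()-f0,sensors.read_moment()-m0,pose()[0],sensors.read_qpos())
```

```text
[-2.63848386e-01 -1.87464236e-01 -1.50962371e-01  1.60601584e+00
 -5.33999440e-05 -2.60318392e+00] 4.25
False 5.4167
[-0.1315042  -0.27346228  0.71188708] [0.01237965 0.04205917 0.0241801 ]
0.04665451314096815 5.85
[-0.42622733  1.00514761  3.71089285] [ 0.26375418 -0.03878996 -0.01213886] [ 0.5031903  -0.00153269  0.14861145] [-2.63733001e-01 -1.95358001e-01 -3.43726971e-01  1.42137458e+00
  3.13606798e-04 -2.60309820e+00]
```

```bash
cat >> h.py <<'E'
C=np.array([.5028,-.0016]); A0=1.31+2.6; Z0=.148
def turn(th0,th1,step=.2):
    b=np.load('base.npz'); n=max(1,int(np.ceil((th1-th0)/step)))
    for th in np.linspace(th0,th1,n+1)[1:]:
        a=A0-th
        q=kinematics.solve_ik(np.r_[C,Z0-.008*th/2/np.pi],down(a)); 
        q0=sensors.read_qpos(); assert abs(q[5]-q0[5])<1,(q,q0)
        env.set_joints(q)
        f=sensors.read_force()-b['f'];m=sensors.read_moment()-b['m']
        q1=sensors.read_qpos()
        print('%.3f t%.2f j6err %.4f F %s M %s w %.4f'%(th,sensors.read_time_s(),q1[5]-q[5],np.round(f,1),np.round(m,3),sensors.read_grip_width()))
E
python3 - <<'E'
from h import *
gripper_to(.042,80)
turn(0,.833,.21)
E
```

```text
0.208 t6.38 j6err 0.0010 F [-0.5  0.9  6.2] M [ 0.096  0.38  -0.288] w 0.0467
0.416 t6.70 j6err 0.0010 F [-2.6  0.6  6.4] M [-0.061  0.758 -0.211] w 0.0468
0.625 t7.02 j6err 0.0010 F [-4.3  0.6  7.9] M [-0.169  1.211 -0.25 ] w 0.0462
0.833 t7.33 j6err 0.0009 F [-5.6 -1.   8.9] M [-0.047  1.552 -0.225] w 0.0468
```

```bash
sed -i 's/^C=.*/C=np.array([.5018,-.0018]); A0=1.31+2.6; Z0=.1485/' h.py
python3 - <<'E'
from h import *
turn(.833,1.25,.21)
cv2.imwrite('pics/t1.png',get_image('top')[180:290,210:330,::-1].repeat(5,0).repeat(5,1))
E
```

```text
1.042 t7.65 j6err -0.0040 F [-2.1  1.2  5.1] M [ 0.142  0.715 -0.228] w 0.0463
1.250 t7.97 j6err -0.0044 F [-4.   1.5  5.7] M [ 0.27   1.035 -0.202] w 0.0467
```

View pics/t1.png

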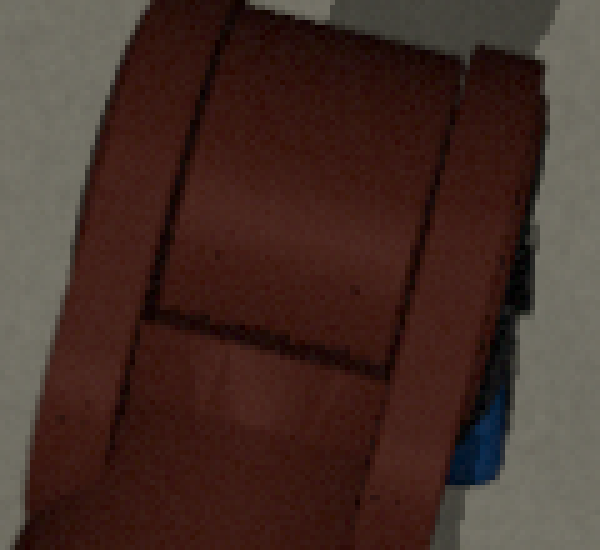

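```bash
sed -i 's/^C=.*/C=np.array([.5008,-.0016]); A0=1.31+2.6; Z0=.149/' h.py
python3 - <<'E'
from h import *
turn(1.25,1.88,.158)
cv2.imwrite('pics/w2.png',get_image('wrist')[:,:,::-1])
E
```

```text
1.407 t8.29 j6err -0.0067 F [ 0.5  0.6 -0.3] M [ 0.191 -0.145 -0.241] w 0.0467
1.565 t8.57 j6err -0.0075 F [-0.7  1.6  0.9] M [ 0.502  0.129 -0.236] w 0.0462
1.722 t8.84 j6err -0.0079 F [-1.4  4.   0. ] M [ 0.932  0.363 -0.202] w 0.0468
1.880 t9.12 j6err -0.0067 F [-1.5  3.9 -0.2] M [ 1.278  0.472 -0.225] w 0.0464
```

View pics/w2.png

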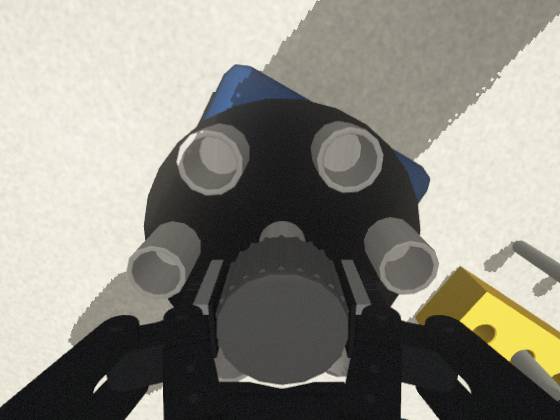

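```bash
sed -i 's/^C=.*/C=np.array([.5005,-.0004]); A0=1.31+2.6; Z0=.149/' h.py
python3 - <<'E'
from h import *
turn(1.88,2.45,.15)
E
```

```text
2.022 t9.43 j6err -0.0080 F [-1.5  0.4 -1.1] M [ 0.233  0.209 -0.246] w 0.0464
2.165 t9.70 j6err -0.0079 F [-0.8  1.9 -0.8] M [ 0.464  0.279 -0.225] w 0.0469
2.308 t9.97 j6err -0.0078 F [-1.2  4.3 -2.6] M [ 0.868  0.274 -0.204] w 0.0463
2.450 t10.23 j6err -0.0079 F [-1.9  4.4 -2.2] M [ 1.364  0.228 -0.162] w 0.0465
```

```bash
sed -i 's/^C=.*/C=np.array([.5003,.0006]); A0=1.31+2.6; Z0=.1487/' h.py
python3 - <<'E'
from h import *
turn(2.45,2.927,.12)
E
```

```text
2.569 t10.48 j6err -0.0080 F [-0.5  1.6  0. ] M [ 0.428  0.17  -0.234] w 0.0469
2.689 t10.73 j6err -0.0074 F [-0.2  2.2 -0.4] M [ 0.585  0.099 -0.323] w 0.0465
2.808 t10.98 j6err -0.0072 F [ 0.1  4.  -1.1] M [ 0.846 -0.161 -0.183] w 0.0463
2.927 t11.23 j6err -0.0071 F [ 2.6  6.  -1.1] M [ 1.214 -0.517 -0.26 ] w 0.0465
```

```bash
sed -i 's/^C=.*/C=np.array([.5009,.0018]); A0=1.31+2.6; Z0=.1484/' h.py
python3 - <<'E'
from h import *
turn(2.927,3.35,.11)
E
```

```text
3.033 t11.48 j6err -0.0067 F [-3.  -0.5  3. ] M [-0.284  0.445 -0.245] w 0.0467
3.139 t11.73 j6err -0.0064 F [-1.7 -1.8  4.5] M [-0.317  0.513 -0.267] w 0.0468
3.244 t11.98 j6err -0.0053 F [-2.  -1.1  4.6] M [-0.311  0.399 -0.362] w 0.0468
3.350 t12.23 j6err -0.0061 F [ 0.  -0.6  4.4] M [-0.185  0.218 -0.297] w 0.0469
```

```bash
sed -i 's/^C=.*/C=np.array([.5007,.0015]); A0=1.31+2.6; Z0=.1487/' h.py
python3 - <<'E'
from h import *
turn(3.35,3.7,.09)
E
```

```text
3.438 t12.48 j6err -0.0063 F [2.5 2.2 1.4] M [ 0.272 -0.693 -0.309] w 0.0464
3.525 t12.73 j6err -0.0054 F [4.2 1.2 0.5] M [ 0.375 -1.169 -0.356] w 0.0470
3.613 t12.98 j6err -0.0045 F [5.2 1.4 0.4] M [ 0.454 -1.388 -0.415] w 0.0464
3.700 t13.23 j6err -0.0044 F [5.8 2.9 0.8] M [ 0.455 -1.511 -0.425] w 0.0466
```

```bash
sed -i 's/^C=.*/C=np.array([.5018,.0018]); A0=1.31+2.6; Z0=.1488/' h.py
python3 - <<'E'
from h import *
turn(3.7,3.95,.09)
p=pose();np.savez('w3.npz',p=p[0],q=p[1])
cv2.imwrite('pics/w3.png',get_image('wrist')[:,:,::-1])
E
```

```text
3.783 t13.48 j6err -0.0049 F [1.8 0.1 3. ] M [ 0.071 -0.482 -0.499] w 0.0463
3.867 t13.73 j6err -0.0047 F [2.7 0.4 2. ] M [ 0.037 -0.7   -0.495] w 0.0465
3.950 t13.98 j6err -0.0046 F [3.3 0.1 2.5] M [-0.046 -1.022 -0.538] w 0.0469
```

View pics/w3.png

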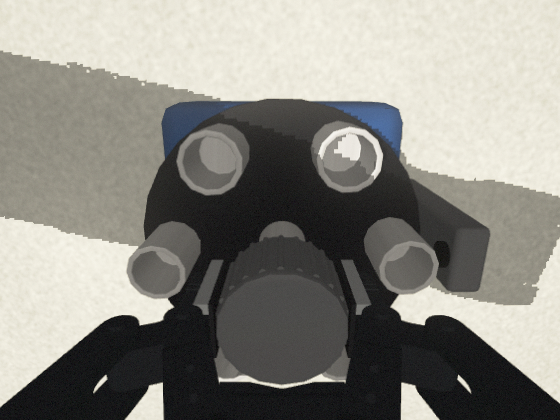

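Run:
```python
from h import *
a=cv2.imread('pics/w3.png')[110:310,120:500]; a=np.clip(255*(a/255.)**.5,0,255).astype(np.uint8)
cv2.imwrite('pics/w3c.png',cv2.resize(a,(798,420),interpolation=3))
w=np.load('w3.npz');P=(w['p'],w['q'])
c=at('wrist',[(210,161),(347.5,158.5),(157,271),(408.5,268)],.1365,P)
from scipy.optimize import least_squares
g=np.radians([120,60,180,0])
def r(x): return (np.c_[x[0]+x[3]*np.cos(g+x[2]),x[1]+x[3]*np.sin(g+x[2])]-c[:,:2]).ravel()
# angles: order by actual
d=c[:,:2]-[.501,0]; print(np.degrees(np.arctan2(d[:,1],d[:,0])))
for s in (1,-1):
    g=s*np.radians([120,60,180,0]); S=least_squares(r,[.5,0,0,.06]); print(S.x,np.degrees(S.x[2]),S.cost)
b=at('wrist',[(172,102.5),(390,101.5)],.074,P);e=b[1]-b[0];print(np.degrees(np.arctan2(e[1],e[0])))
```

```text
[117.03880568  58.19846844 178.91093351  -1.53750761]
[ 5.03020791e-01  4.18950791e-05 -1.76094066e-02  5.96235280e-02] -1.0089446785757923 8.054223050937837e-07
[ 0.503893    0.03960305 -0.03036728  0.03176293] -1.7399168168762522 0.004138187759088084
-1.8101533973380315
```

View pics/w3c.png

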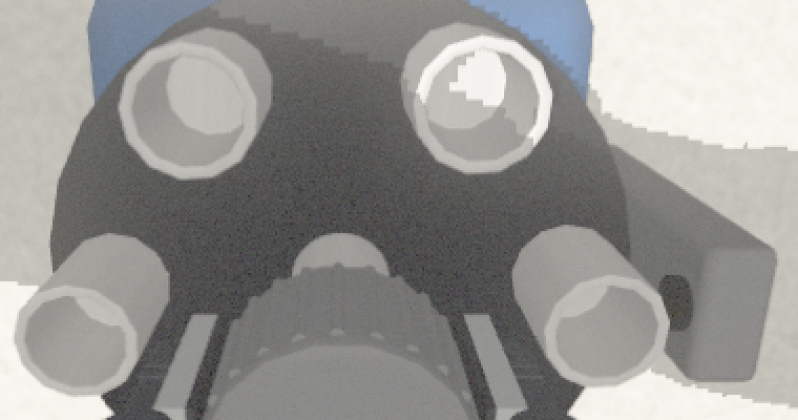

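Run:
```python
from h import *
turn(3.95,3.972,.09)
env.wait(.4); b=np.load('base.npz'); print('rest',sensors.read_force()-b['f'],sensors.read_moment()-b['m'])
gripper_to(.085); print(sensors.read_force()-b['f'],sensors.read_moment()-b['m'],sensors.read_grip_width())
p,q=pose(); env.line_to(p+[0,0,.2],rate=.25)
a=-.04; y=np.array([np.sin(a),-np.cos(a)])
env.line_to(np.r_[np.array([.503,.0])-.035*y,.36],down(a),rate=.2)
p=pose();np.savez('w4.npz',p=p[0],q=p[1]); print(p,sensors.read_time_s())
im=get_image('wrist')[:,:,::-1];cv2.imwrite('pics/w4.png',im)
a=im[90:300,170:420]; a=np.clip(255*(a/255.)**.5,0,255).astype(np.uint8)
cv2.imwrite('pics/w4c.png',cv2.resize(a,None,fx=2.8,fy=2.8,interpolation=3))
```

```text
3.972 t14.28 j6err -0.0025 F [ 4.8 -0.4  3.1] M [-0.089 -1.229  0.353] w 0.0466
rest [ 4.5991248  -0.85543678  3.48037814] [-0.2010361  -1.33495447  0.42027246]
[-0.75132341  0.24495389 -0.7214299 ] [-0.03072844 -0.01355492 -0.01518487] 0.08535715061067377
(array([0.50420735, 0.03557826, 0.35908592]), array([-3.53655196e-05,  9.99814119e-01, -1.92702031e-02, -6.20163826e-04])) 16.4333
```

View pics/w4c.png

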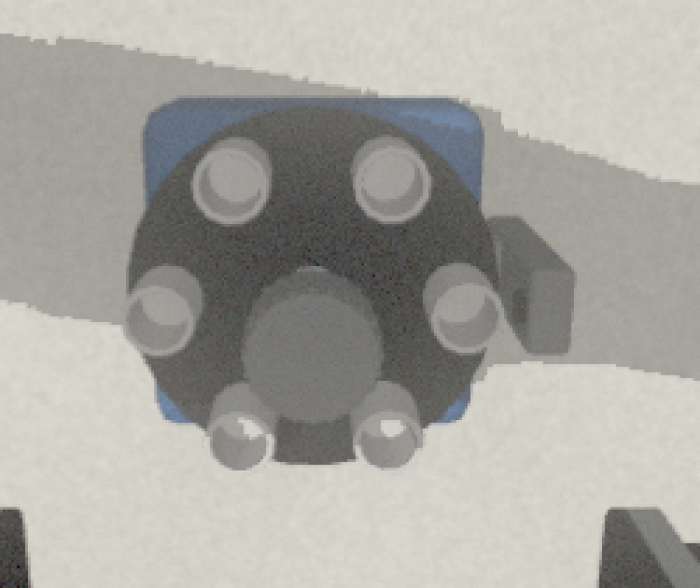

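View pics/w4.png

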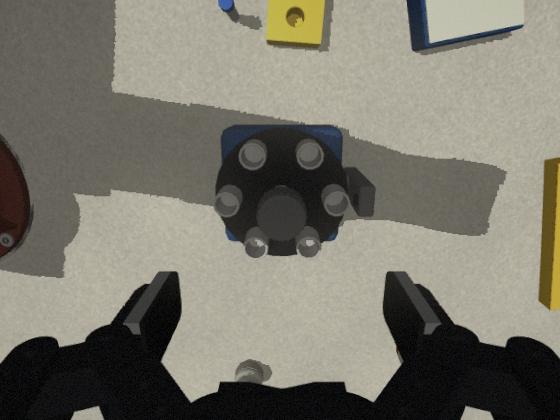

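Run:
```python
from h import *
w=np.load('w4.npz');P=(w['p'],w['q'])
f=lambda l:[(170+(u+.5)/2.8-.5,90+(v+.5)/2.8-.5) for u,v in l]
A=lambda l,z: at('wrist',f(l),z,P)
c=A([(466,317),(392,187),(232,187),(160,320),(241,440),(387,438)],.137)
from scipy.optimize import least_squares
g=np.radians([0,60,120,180,240,300])
def r(x): return (np.c_[x[0]+x[3]*np.cos(g+x[2]),x[1]+x[3]*np.sin(g+x[2])]-c[:,:2]).ravel()
S=least_squares(r,[.5,0,0,.06]); print(S.x,np.degrees(S.x[2]),S.cost**.5)
print('knob',A([(313,351)],.183))
e=np.diff(A([(165,100),(465,99)],.074),axis=0)[0];print('top edge',np.degrees(np.arctan2(e[1],e[0])))
p=A([(530,268),(574,271),(528,353),(567,353)],.128);print('post',p)
m=p.mean(0)[:2];
for X in (S.x[:2],):
    d=m-X;print(m,np.hypot(*d),np.degrees(np.arctan2(d[1],d[0])))
R=rot(w['q']);print('tool',np.degrees(np.arctan2(R[1,0],R[0,0])))
```

```text
[ 5.03240526e-01  4.40935874e-04 -3.04094377e-02  5.86050223e-02] -1.7423324370174196 0.000558602005296686
knob [[0.50343566 0.00294404 0.183     ]]
top edge -2.0349004865598332
post [[ 0.58805261  0.01479658  0.128     ]
 [ 0.60523237  0.01295049  0.128     ]
 [ 0.58819238 -0.02012519  0.128     ]
 [ 0.60379075 -0.02073291  0.128     ]]
[ 0.59631703 -0.00327775] 0.09315075856511923 -2.287924589843639
tool -2.2083380713536456
```

Run:
```python
from h import *
a=np.pi/2-.038; y=np.array([np.sin(a),-np.cos(a)])
env.move_pose(np.r_[np.array([.5295,.2445])-.04*y,.30],down(a))
p=pose();np.savez('w5.npz',p=p[0],q=p[1]); print(p,sensors.read_time_s())
im=get_image('wrist')[:,:,::-1];cv2.imwrite('pics/w5.png',im)
gripper_to(.045)
print(sensors.read_time_s())
```

```text
(array([0.48973538, 0.24521178, 0.29983194]), array([ 4.29793280e-05,  7.21426347e-01,  6.92491142e-01, -2.04231578e-04])) 17.55
18.075
```

View pics/w5.png

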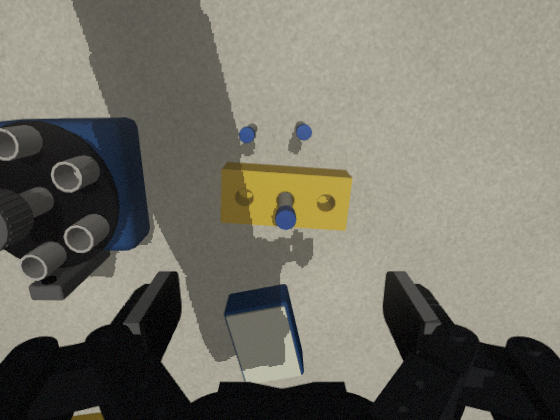

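Run:
```python
from h import *
im=cv2.imread('pics/w5.png');a=im[110:260,200:380];cv2.imwrite('pics/w5c.png',cv2.resize(a,None,fx=4,fy=4,interpolation=3))
w=np.load('w5.npz');P=(w['p'],w['q'])
print(at('wrist',[(286,217.5)],.113,P), at('wrist',[(245,197),(325.5,203)],.045,P))
```

```text
[[0.52927965 0.24725533 0.113     ]] [[0.52600013 0.20037222 0.045     ]
 [0.53722617 0.29416334 0.045     ]]
```

View pics/w5c.png

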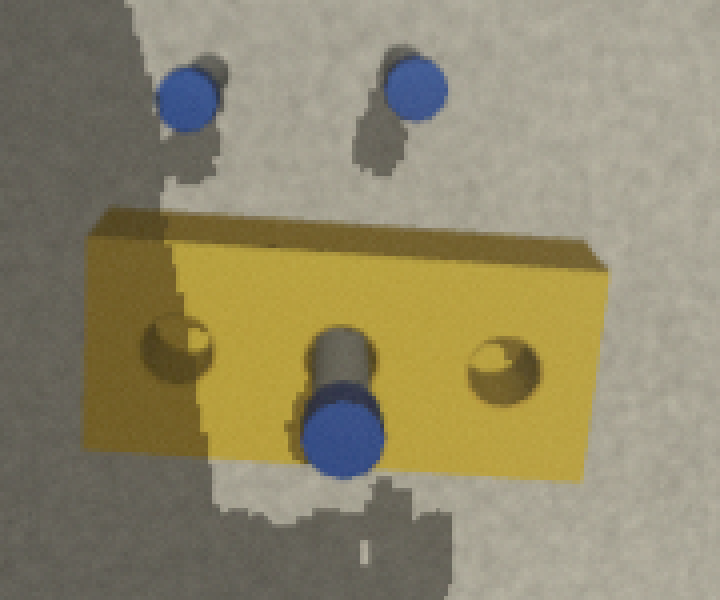

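Run:
```python
from h import *
T=np.array([.530,.2465])
env.line_to(np.r_[T,.16],rate=.2)
print(env.line_to(np.r_[T,.056],rate=.08,stop_force=5),pose()[0])
f0=np.array(sensors.read_force())
gripper_to(.012,25); print(sensors.read_grip_width(),sensors.read_force()-f0,sensors.read_time_s())
print(env.line_to(np.r_[T,.13],rate=.08),sensors.read_force()-f0,sensors.read_grip_width())
cv2.imwrite('pics/w6.png',get_image('wrist')[:,:,::-1])
cv2.imwrite('pics/s6.png',cv2.resize(get_image('scene')[120:300,300:480,::-1],None,fx=3,fy=3,interpolation=3))
print(sensors.read_time_s())
```

```text
False [0.53041751 0.24659056 0.05663509]
0.01681029484130542 [ 0.02398219 -0.51765864  2.40810826] 20.7667
False [-0.43540245 -0.84152763 -0.66579117] 0.01652116236871139
21.9417
```

View pics/w6.png

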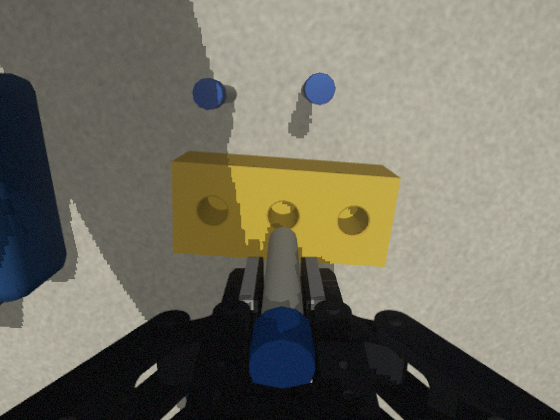

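View pics/s6.png

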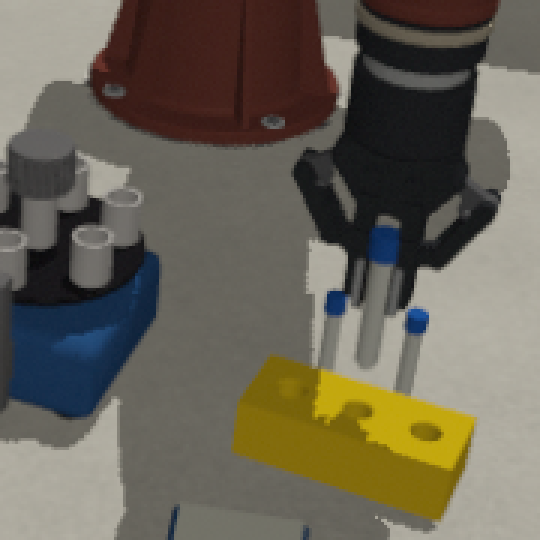

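Run:
```python
from h import *
c=get_calibration('wrist');T=np.linalg.inv(c['tool_from_camera']);K=c['intrinsics']
def pw(X):
    p=np.atleast_2d(X)@T[:3,:3].T+T[:3,3]; s=p[:,:2]/p[:,2:]; s=s*(1+c['k1']*(s**2).sum(1,keepdims=True)); return s*K[0,0]+K[:2,2]
t=np.linspace(0,2*np.pi,24)
im=cv2.imread('pics/w6.png')
for r,z in((.008,.046),(.0105,-.040),(.0105,-.058)):
    q=pw(np.c_[r*np.cos(t),r*np.sin(t),z+0*t]); print(z,q.min(0),q.max(0))
    cv2.polylines(im,[np.int32(q*8)],True,(0,255,0),1,cv2.LINE_AA,3)
a=im[200:400,190:380];cv2.imwrite('pics/w6c.png',cv2.resize(a,None,fx=3,fy=3,interpolation=3))
```

```text
0.046 [268.98957146 221.3534543 ] [296.81587348 247.23013422]
-0.04 [253.50416528 302.85929257] [314.48578331 354.12509167]
-0.058 [249.01960794 338.08212137] [319.8259753  394.88552076]
```

View pics/w6c.png

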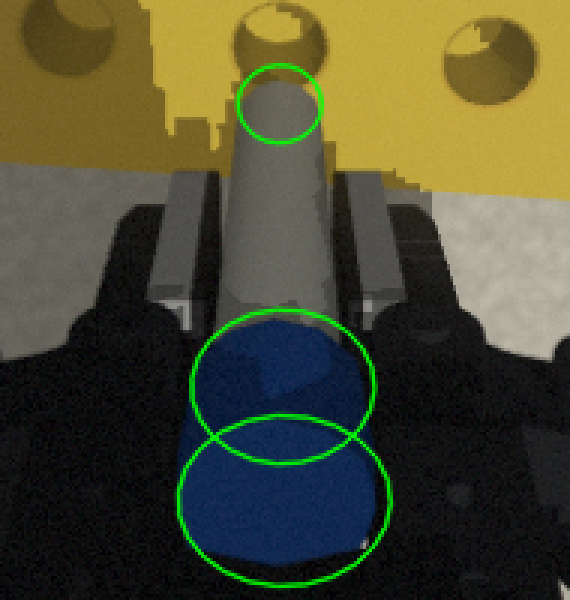

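Run:
```python
from h import *
p=pose()[0];print(p)
X=np.array([[p[0],p[1],p[2]+.019+z-.065] for z in (0,45,86,104)for _ in [0]]) if 0 else np.array([[p[0],p[1],p[2]+.019-.065+z/1000] for z in (0,45,86,104)])
u=(proj('scene',X)-[300,120]+.5)*3-.5;print(u)
im=cv2.imread('pics/s6.png')[200:400,280:460].copy()
im=cv2.resize(im,None,fx=3,fy=3,interpolation=3)
cv2.polylines(im,[np.int32((u-[280,200])*3)],False,(0,255,0),1)
cv2.imwrite('pics/s6c.png',im)
```

```text
[0.52958816 0.24641013 0.12924609]
[[362.85468282 363.75942475]
 [372.58680689 308.24262822]
 [381.74712923 255.42144596]
 [385.85845455 231.53081311]]
```

View pics/s6c.png

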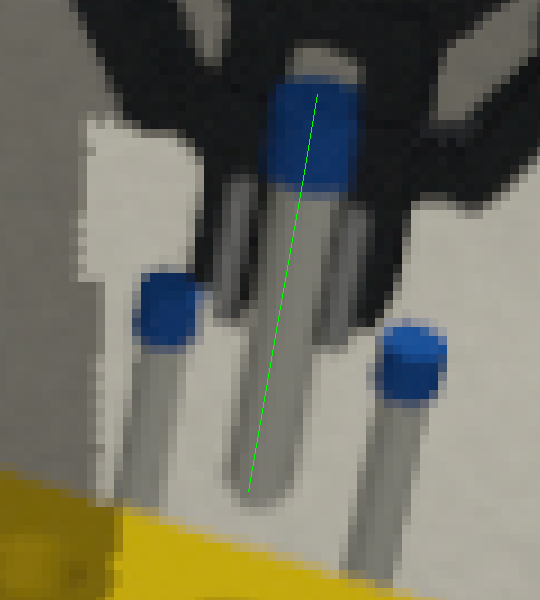

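Run:
```python
from h import *
p,q=pose()
env.line_to([p[0],p[1],.23],rate=.2)
env.line_to([.5625,-.0022,.23],rate=.2)
env.line_to([.5625,-.0022,.196],rate=.1)
p=pose();np.savez('w7.npz',p=p[0],q=p[1]); print(p,sensors.read_time_s())
im=get_image('wrist')[:,:,::-1];cv2.imwrite('pics/w7.png',im)
cv2.imwrite('pics/s7.png',cv2.resize(get_image('scene')[120:280,230:390,::-1],None,fx=3.7,fy=3.7,interpolation=3))
```

```text
(array([ 0.56227857, -0.00186928,  0.19593943]), array([-2.20424705e-04,  7.20258463e-01,  6.93705760e-01, -1.28080638e-04])) 24.4833
```

View pics/w7.png

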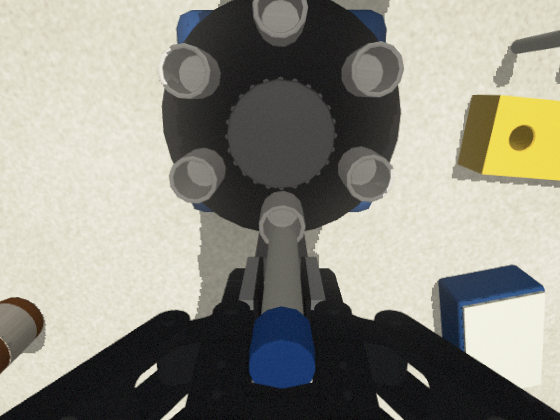

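View pics/s7.png

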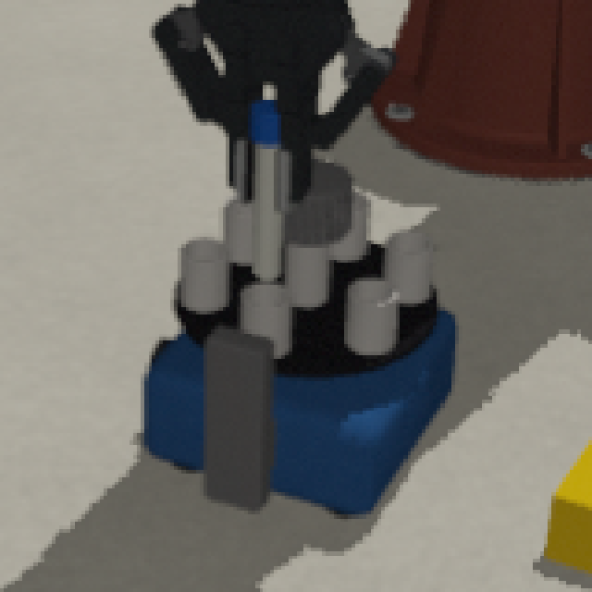

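Run:
```python
from h import *
w=np.load('w7.npz');P=(w['p'],w['q'])
im=cv2.imread('pics/w7.png')
A=np.clip(255*(im[150:290,210:350]/255.)**.6,0,255).astype(np.uint8);cv2.imwrite('pics/w7c.png',cv2.resize(A,None,fx=4.2,fy=4.2,interpolation=3))
A=np.clip(255*(im[0:240,150:410]/255.)**.6,0,255).astype(np.uint8);cv2.imwrite('pics/w7d.png',cv2.resize(A,None,fx=2.5,fy=2.5,interpolation=3))
```

```text
(no output)
```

View pics/w7c.png

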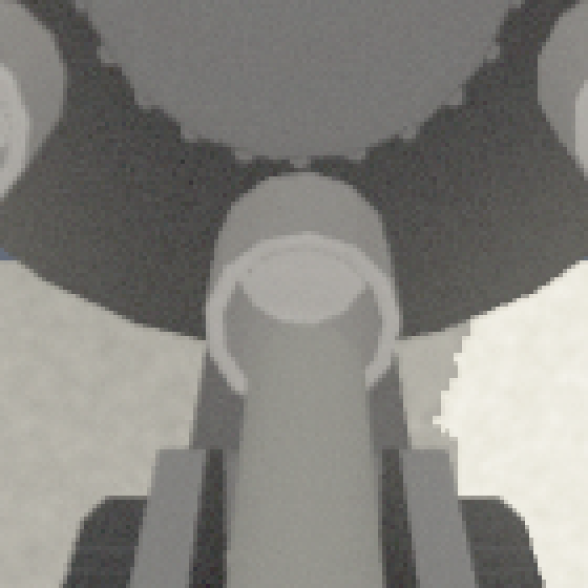

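View pics/w7d.png

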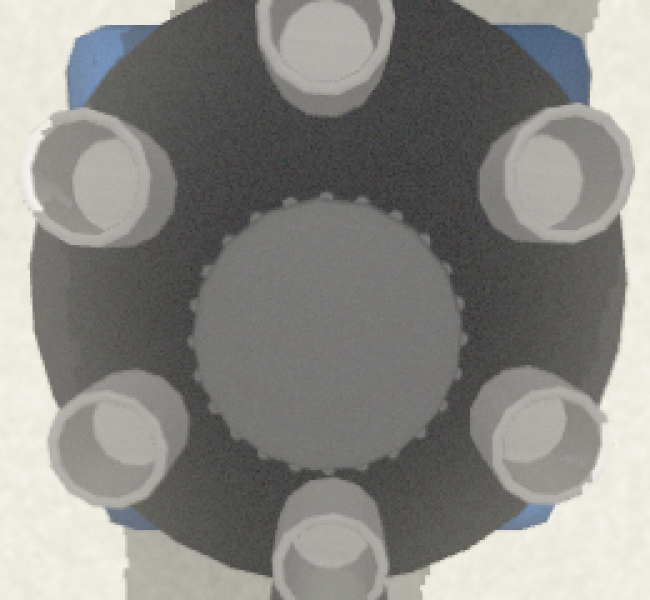

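Run:
```python
from h import *
from scipy.optimize import least_squares
w=np.load('w7.npz');P=(w['p'],w['q'])
f=lambda l:[(150+(u+.5)/2.5-.5,(v+.5)/2.5-.5) for u,v in l]
uv=f([(569,173),(89,178),(109,449),(546,442)])+[(282.4,227.4)]
c=at('wrist',uv,.137,P);print(c)
g=np.radians([120,240,300,60,0])
def r(x): return (np.c_[x[0]+x[3]*np.cos(g+x[2]),x[1]+x[3]*np.sin(g+x[2])]-c[:,:2]).ravel()
S=least_squares(r,[.5,0,0,.06]); print(S.x,np.degrees(S.x[2]),S.fun)
x=S.x; cup=x[:2]+.06*np.array([np.cos(x[2]),np.sin(x[2])]);print('cup',cup,'tcp',P[0])
c0=get_calibration('wrist')
# predicted foot circle in crop
T=np.linalg.inv(c0['tool_from_camera']);K=c0['intrinsics'];t=np.linspace(0,6.28,40)
for dz in(.046,):
  X=np.c_[.008*np.cos(t),.008*np.sin(t),dz+0*t];p=X@T[:3,:3].T+T[:3,3];s=p[:,:2]/p[:,2:]*K[0,0]+K[:2,2];u=(s-[210,150])*4.2;print(u.min(0),u.max(0))
```

```text
[[ 0.47432262  0.05201228  0.137     ]
 [ 0.4714413  -0.05071154  0.137     ]
 [ 0.53093889 -0.05293336  0.137     ]
 [ 0.53316583  0.04895365  0.137     ]
 [ 0.56290108 -0.00210394  0.137     ]]
[ 0.50269079 -0.00061444 -0.02883295  0.05934044] -1.6520060778497836 [ 1.91811061e-04 -4.02388703e-04  1.10071330e-04 -4.16501849e-04
 -7.17385195e-05  9.45941803e-05  6.64374390e-04  9.45515149e-04
 -8.94518261e-04 -2.21218777e-04]
cup [ 0.56266585 -0.00234417] tcp [ 0.56227857 -0.00186928  0.19593943]
[247.42033949 299.61196589] [364.65183481 408.53458048]
```

Run:
```python
from h import *
f0=np.array(sensors.read_force())
t=np.array([.5622,-.0022])
env.line_to(np.r_[t,.196],rate=.05)
print(env.line_to(np.r_[t,.170],rate=.05,stop_force=4),pose()[0],sensors.read_force()-f0)
print(env.line_to(np.r_[t,.155],rate=.04,stop_force=4),pose()[0],sensors.read_force()-f0,sensors.read_grip_width(),sensors.read_time_s())
cv2.imwrite('pics/w8.png',get_image('wrist')[:,:,::-1])
cv2.imwrite('pics/s8.png',cv2.resize(get_image('scene')[120:280,230:390,::-1],None,fx=3.7,fy=3.7,interpolation=3))
```

```text
False [ 0.56216411 -0.00220758  0.17001107] [-0.71781426  0.19739624 -0.66229319]
False [ 0.56204008 -0.00217197  0.15478449] [ 0.46869334 -0.73393661 -0.08138554] 0.01659547475698124 26.025
```

View pics/w8.png

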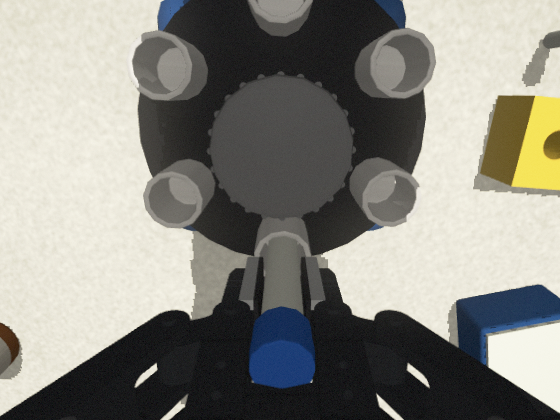

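View pics/s8.png

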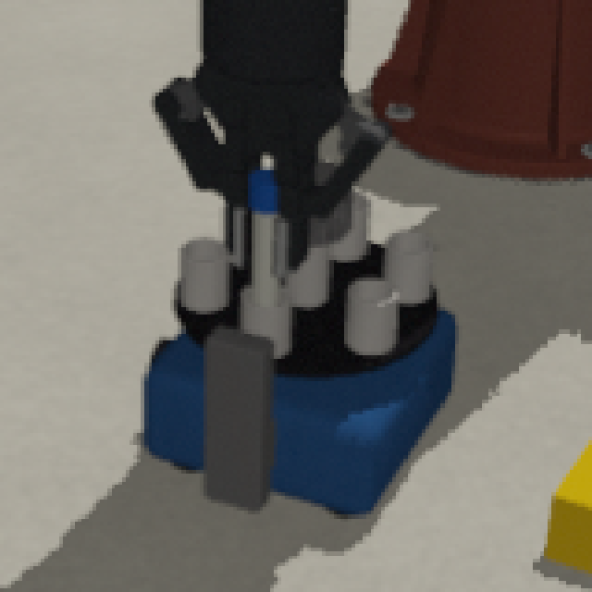

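Run:
```python
from h import *
f0=np.array(sensors.read_force())
t=np.array([.5622,-.0022])
print(env.line_to(np.r_[t,.1515],rate=.02,stop_force=2.5),pose()[0],sensors.read_force()-f0)
gripper_to(.05); env.wait(.3)
p=pose()[0]; print(p,sensors.read_grip_width())
env.line_to(p+[0,0,.1],rate=.1); 
a=np.pi/2-.038; y=np.array([np.sin(a),-np.cos(a)])
env.line_to(np.r_[t-.035*y,.34],rate=.25)
p=pose();np.savez('w9.npz',p=p[0],q=p[1]);print(p,sensors.read_time_s())
cv2.imwrite('pics/w9.png',get_image('wrist')[:,:,::-1])
cv2.imwrite('pics/s9.png',cv2.resize(get_image('scene')[120:280,230:390,::-1],None,fx=3.7,fy=3.7,interpolation=3))
```

```text
True [ 0.56281966 -0.00235696  0.15249997] [-0.80869444  0.61325759  6.35157558]
[ 0.56211295 -0.0021814   0.15165053] 0.05009976595277272
(array([ 0.5273199 , -0.00092968,  0.3401436 ]), array([1.77616204e-04, 7.20455459e-01, 6.93501178e-01, 1.25825529e-04])) 28.7583
```

View pics/w9.png

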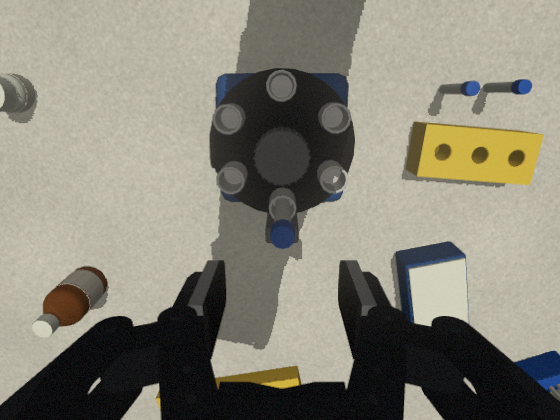

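View pics/s9.png

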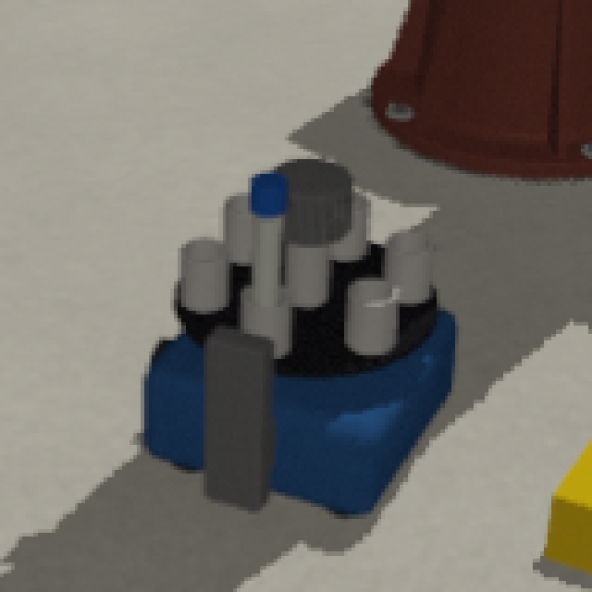

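Run:
```python
from h import *
from scipy.optimize import least_squares
w=np.load('w9.npz');P=(w['p'],w['q'])
im=cv2.imread('pics/w9.png');A=np.clip(255*(im[60:260,200:360]/255.)**.6,0,255).astype(np.uint8);cv2.imwrite('pics/w9c.png',cv2.resize(A,None,fx=3,fy=3,interpolation=3))
c=at('wrist',[(335,119.5),(281,86.5),(229,120),(232,179.5),(333,178.5)],.137,P)
g=np.radians([120,180,240,300,60])
def r(x): return (np.c_[x[0]+x[3]*np.cos(g+x[2]),x[1]+x[3]*np.sin(g+x[2])]-c[:,:2]).ravel()
S=least_squares(r,[.5,0,0,.06]); x=S.x;print(x,np.degrees(x[2]),np.abs(S.fun).max())
print('cup',x[:2]+.06*np.array([np.cos(x[2]),np.sin(x[2])]),'cap',at('wrist',[(282.5,235)],.210,P))
```

```text
[ 5.02841839e-01 -6.16905333e-05 -2.87964255e-02  5.82822326e-02] -1.6499136447366447 0.0006436000586315105
cup [ 0.56281696 -0.00178924] cap [[ 0.56217203 -0.00217649  0.21      ]]
```

View pics/w9c.png

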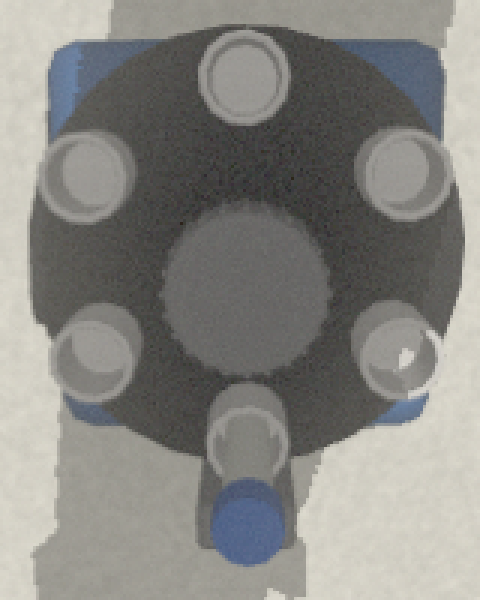

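Run:
```python
from h import *
print(sensors.read_force(),sensors.read_time_s()); env.finish_job()
```

```text
[-0.01682385 -0.07661724 -0.38552237] 28.8583
the job is handed in; nothing more can be done
```

The job is handed in at about 29 s of robot time. The turret is nipped with a cup at the reader, and the capped tube is standing in that cup. `finish_job` gave no verdict.

**Turret:** I turned it 3.97 rad clockwise by the knob. Torque stayed at about 0.22 N m until roughly 3.2 rad, then rose at about 0.4 N m per rad. It read 0.54 N m just before the fourth cup came in line. That is about 0.3 N m above free running, or an estimated 13 N of squeeze (not measured directly). The cup before it came in line at about free-running torque, so I went on to the next.

**Tube:** I took the large tube from the rack's middle hole (grip width 16.5 mm), not the two smaller look-alikes on the bench. I lowered it into the cup, felt the floor at about the expected depth, let go and moved clear.

**Last checks:** the final pictures put the cup at −1.65° against a mixer yaw of about −2.1°, which is roughly 0.5 mm off line. The cap is within 1 mm of the cup's axis, so the tube is upright.

**What disagreed:**
- On the last 0.02 rad of turning, the torque reading flipped to about +0.4 N m. I could not explain it. The pictures after release showed the turret still in line.
- Different cameras put the turret's centre 2–3 mm apart. I settled it by watching the side forces while turning and by a wrist-camera picture just before lowering the tube.

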